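Hold the lathe guard flap's hinge barrel in line for its pin

TASK

First press the lathe's brake pedal right down to its stop and keep it there for a second, so that the spindle stands still, then let it up. Then pick up the loose guard flap by its grip bar and bring its hinge barrel in between the two barrels on the jamb post, so that the three holes line up well enough for the pin to be slipped through. The program finishes while still holding the flap there, still, carried by the gripper alone and not pressed against or resting on the post; leave the hinge pin and the other loose things on the bench alone.

Things in the scene. Friction and masses are not known exactly. Their poses are not given: they have to be found in the camera images.
- pedal (a joint): Angle of the steel brake pedal. 0 = up (rest, sloping up towards its free end at 0.28 rad); grows as it is pressed down; 0.30 rad = at its stop. A spring pushes it back up: about 4 N at the tread to start, about 8 N at the stop.
- pedal_tread (a point): Where to press: mid-point on top of the rubber tread at the free end of the pedal, about 92 mm above the bench at rest and 57 mm at the stop. It swings about a level hinge 120 mm away along the pedal. The point's axes turn with the pedal; at rest x is level and points from the tread to the hinge (away from the robot), y is the hinge axis, z up.
- pedal_base: Dark steel base plate of the pedal, 170 x 100 mm, 10 mm thick, fixed, left or right of the bench's middle; on it a steel pedal 70 mm wide and 145 mm long with a black rubber tread on its free end, nearer the robot. Origin: centre of the underside.
- flap: The loose guard flap, 0.24 to 0.39 kg, lying on the bench left or right of the middle, opposite the pedal: plywood board 148 x 110 x 12 mm with a grip bar across the top, a steel hinge leaf (top at 16 mm) on the bar's +x side. Origin: on the underside below the bar's centre. x to the hinge barrel, z up.
- flap_grip (a point): Centre of the flap's dark wooden grip bar: 20 mm thick (along the flap's x), 90 mm long (along y), 36 mm high, spanning 12 to 48 mm above the flap's underside (centre at 30 mm). The flap balances at the bar. Axes: x from the bar to the hinge barrel, y along the bar, z up.
- flap_bore (a point): Centre of the hole of the flap's single steel hinge barrel: 80 mm from the bar's centre along the flap's +x and 14 mm above its underside (16 mm below the bar's centre). The barrel is 28 mm across, 24 mm long, with a 16 mm hole along y; a 24 mm wide strap joins it to the board, whose edge is 24 mm from the hole's axis. Axes as flap_grip.
- post: The jamb post, fixed in the middle of the bench: wooden block 80 x 120 mm, two steel hinge barrels on its face towards the robot. Face plate 22 mm behind the barrels' axis, top 12 mm above the axis. Origin 115 mm straight below post_axis (0 to 30 mm under the bench top); axes as post_axis.
- post_axis (a point): Mid-point between the post's two barrels, on their holes' axis, 85 to 115 mm above the bench. y along the holes, z up, x level into the post. Barrels 28 mm across, 22 mm long, holes 16 mm, 34 mm gap between, open above, below and to the robot's side. The flap belongs on the -x side, about level, x axes alike, its barrel's hole centre at this point. The pin is 10 mm thick.
- hinge_pin: Bystander: steel hinge pin with a cross-bar head, 120 mm long, 10 mm thick, lying on the bench; leave alone. Origin at the middle of its underside.
- coupling: Bystander: grey plastic pipe coupling standing upright, 68 mm across, 50 mm high; leave alone. Origin at the middle of its underside.
- turned_bowl: Bystander: wooden bowl, 130 mm across, 55 mm high; leave alone. Origin at the middle of its underside.
- wax_jar: Bystander: amber jar with a steel lid, 64 mm across, 75 mm high; leave alone. Origin at the middle of its underside.
- mallet: Bystander: hammer lying on the bench; leave alone. Origin at the middle of its underside.
- offcut: Bystander: wood offcut 70 x 100 x 45 mm; leave alone. Origin at the middle of its underside.
- turnscrew: Bystander: screwdriver lying on the bench; leave alone. Origin at the middle of its underside.
Not all that is in view belongs to the job. What is shaped like the pedal_base but white is not meant.

How it is judged:
On the way, in this order (a step that is already met when the one before it is completed fails the run):
1. the brake pedal is held down at its stop (value of joint pedal above 0.275 rad), for 0.5 s.
2. the pedal is let up and the flap is lifted off the bench in the gripper (value of joint pedal below 0.05 rad and height (world z) of flap_bore above 0.05 m and contact force between the fingers and flap above 1 N), for 0.2 s.
At the end, for the whole second after the job is handed in: Flap held still in the gripper, its hole centre within 5 mm of the post's hole axis in height and depth and 6 mm of the middle of the gap, holes parallel within 0.12 rad; flap bears on the post with under 2 N; pedal up (x of flap_bore in the frame of post_axis between -0.005 and 0.005 m and z of flap_bore in the frame of post_axis between -0.005 and 0.005 m and y of flap_bore in the frame of post_axis between -0.006 and 0.006 m and angle between the y axis of flap_bore and the y axis of post_axis, either way round below 0.12 rad and contact force between the fingers and flap above 1 N and contact force between flap and post below 2 N and linear speed of flap below 0.02 m/s and value of joint pedal below 0.05 rad); the arm keeps its last pose, push and grip.
It fails at once if a loose bystander is moved more than 30 mm (distance of any of hinge_pin, coupling, turned_bowl, wax_jar, mallet, offcut, turnscrew from where it was at the start of the episode above 0.03 m).
It also fails if it takes over 64 s, if anything falls off the work surface, if the arm or the gripper's body presses on something with over 40 N, if the wrist force passes 120 N, or if a joint passes its speed limit or range.

ROBOT

A 6-joint arm with a two-finger parallel gripper is mounted at the origin on the work surface. World frame = base frame: x ahead of the robot, y to its left, z up, the work surface at z = 0. Lengths are in m, angles in rad, forces in N, time in s.
With the tool pointing down it reaches from about 0.35 to 0.85 m from the base axis. Payload 8.1 kg.
Tool frame: the origin (TCP) lies on the mounting face of the last link; the fingertips stand 186 mm ahead of it and the grasp point (between the pads) lies 167 mm ahead of it; z points along the fingers, y is the line along which they close (so a half turn about z gives the same grasp; the last joint's range is limited). The gripper opens to 93 mm and grips with 3 to 60 N. Pads are 15 mm wide; open, the fingers measure 128 mm over their backs; the gripper's body (75 mm by 188 mm) begins 65 mm behind the grasp point.
Start: joints at [1.092, 0.13, 1.488, -0, 1.523, -0.085], TCP at [0.23, 0.554, 0.405] pointing down, gripper open.
Joint ranges: [-2.96, 2.96], [-0.89, 2.26], [0.02, 2.5], [-1.34, 4.48], [0, 2.73], [-2.66, 2.66]. Speed limits (rad/s): [2.39, 2.39, 2.79, 3.14, 3.14, 3.14].

INTERFACE

Orientations are given as a rotation vector (axis times angle).
In Python, from plant import read_state, read_camera, camera_params, close_job gives the robot as it stands. The module is installed in compiled form; this text tells all that it offers.
- The arm moves only by the tool servo_tool, never from a script. Its argument "increments" is a list of rows, each an object with "slide": the shift along the tool's x, y, z in mm, a list of three; "dr": the turn, a rotation vector about the tool's x, y, z in rad, a list of three; "jaw": the closure, from 0 (fully open) to 1 (shut). In form: [{"slide": [x, y, z], "dr": [ax, ay, az], "jaw": jaw}, ...]. A call has 1 to 20 rows; each row is the pose to reach, as a shift and turn from the pose commanded when the call began, along the tool's axes at that moment; what a row does not reach only later rows make up. A row lasts 1/10 s, in which the tool goes at most 50 mm and 8.59 degrees, less where a joint would pass 70% of its speed; a pose out of reach is approached as far as the arm can. A call with a gripper value outside its range is refused whole. The fingers move at their own pace and stop on an object; "force" is the grip in N (left out, the last holds). Time passes only in rows, so rows that repeat a pose let the fingers close. It gives the time, the measured TCP pose, the force, the opening and the grip force at its end, in the units of the state.
- read_state(): the state, without advancing time (a new reading comes with each control period).
- read_camera(name): name is "side" or "top"; returns (picture, depth): 480x640x3 uint8, red, green, blue; 480x640 float32, m along the optical axis (not along the pixel's ray), 0 where there is no reading.
- camera_params(name): a dict with "fx", "fy", "cx", "cy" (pixels), "rvec" (rotation vector, rad) and "tvec" (3), from world to camera coordinates, as OpenCV has them. Camera axes: x right, y down, z forward; pixel columns grow to the right and rows downward; lengths in m; the calibration is good to about 2 mm. A picture is of the moment at which its call begins. camera_params takes no time and is no camera call.
- close_job(): hands the job in; it is judged then, once.
The state is a dict: "t": time; "q": joint angles; "dq": joint speeds; "joint_torque": joint torques, N m; "tool_pos": TCP position; "orientation": TCP orientation; "force": force on the tool from outside, world axes, zero at the start; "wrist_torque": the same for the moment, N m; "opening": finger opening in m; "gripper_force": force on a finger pad.
Only numpy, scipy, OpenCV 4.12 (cv2) and the standard library are available. Lean on these libraries where they do the work, as an engineer would, in place of code of your own. Each camera call takes 0.05 s, during which the arm holds its last target. There are 200 camera calls.

## Working session

There is one attempt and no reset: what is moved stays moved. The work goes in short steps, Python scripts to look and compute and a tool call to move; the robot and the scene stay as the last step left them, time stands still between calls to the robot, and variables do not carry over. Pictures are saved under pics/ and viewed, at most 10 in all, crops included, and the job is handed in when it is done.

Besides the shell and the picture viewer there is one more tool, called after "Request:" by a JSON object that holds its "op" and its "data". servo_tool: Moves the arm, as the interface text tells. Its arguments: {"type":"object","properties":{"increments":{"type":"array"},"force":{"type":"number"}},"required":["increments"]}

```bash
mkdir -p pics
cat > h.py <<'E'
import numpy as np,cv2
from plant import *
def look(n):
    im,d=read_camera(n);p=camera_params(n)
    R=cv2.Rodrigues(np.array(p['rvec'],float))[0];t=np.array(p['tvec'],float).ravel()
    v,u=np.mgrid[:480,:640]
    c=np.stack([(u-p['cx'])/p['fx']*d,(v-p['cy'])/p['fy']*d,d],-1)
    W=(c-t)@R
    W[d<=0]=np.nan
    return im,d,W
def save(n,im): cv2.imwrite('pics/'+n,cv2.cvtColor(im,cv2.COLOR_RGB2BGR))
def ray(n,u,v,z):
    p=camera_params(n);R=cv2.Rodrigues(np.array(p['rvec'],float))[0];t=np.array(p['tvec'],float).ravel()
    C=-R.T@t;r=R.T@np.array([(u-p['cx'])/p['fx'],(v-p['cy'])/p['fy'],1]);return C+r*(z-C[2])/r[2]
E
python3 - <<'E'
from h import *
for n in('top','side'):
    im,d,W=look(n);save(n+'0.png',im);np.savez(n+'0.npz',im=im,W=W,d=d)
    p=camera_params(n);R=cv2.Rodrigues(np.array(p['rvec'],float))[0];print(n,p['fx'],-R.T@np.array(p['tvec']).ravel(),R.round(2).tolist(),(d>0).mean())
s=read_state();print({k:np.round(v,3) for k,v in s.items()})
E
```

```text
top 489.1664400992663 [0.27973858 0.0093653  1.43133637] [[-0.03, -1.0, -0.0], [-0.99, 0.03, -0.15], [0.15, -0.0, -0.99]] 0.9958658854166667
side 549.7377658371199 [ 0.08827637 -1.00382604  1.03878651] [[0.93, -0.36, -0.01], [-0.24, -0.6, -0.76], [0.27, 0.71, -0.65]] 0.9869954427083333
{'t': np.float64(0.1), 'q': array([ 1.092,  0.131,  1.489, -0.   ,  1.523, -0.085]), 'dq': array([-0.001, -0.004, -0.001,  0.001, -0.002,  0.   ]), 'joint_torque': array([ 2.0000e-03, -5.6135e+01, -4.9309e+01,  7.7000e-02,  2.9000e-02,
       -0.0000e+00]), 'tool_pos': array([0.23 , 0.554, 0.404]), 'orientation': array([-6.14e-01, -3.08e+00,  3.00e-03]), 'force': array([0.218, 0.493, 0.36 ]), 'wrist_torque': array([0.041, 0.001, 0.025]), 'gripper_force': np.float64(0.0), 'opening': np.float64(0.093)}
```

View pics/top0.png

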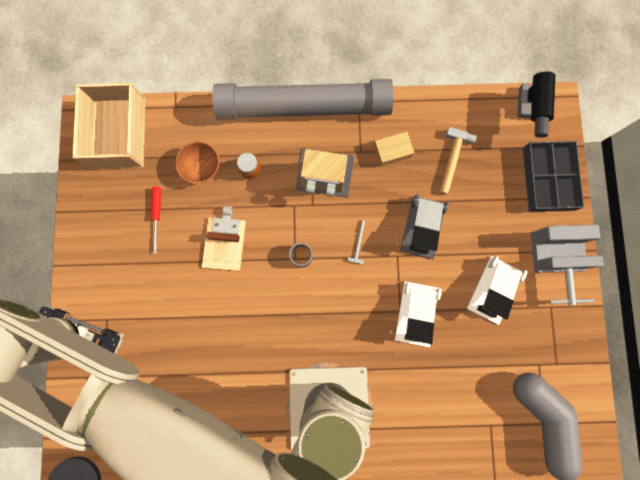

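View pics/side0.png

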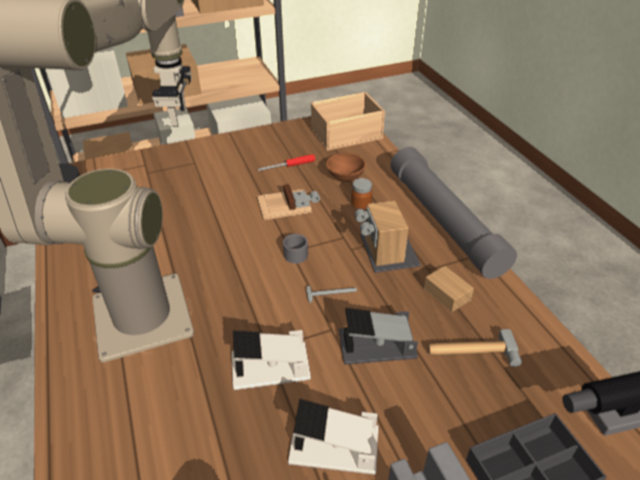

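Both views: the pedal candidates in the top view are dark (425,227), white (418,314) and white (497,290). I choose the dark-based one at (425,227). The only flap is at (225,240), with its barrel at (227,212). The post is at (325,172), with its barrels at (310,186) and (332,188). A close crop will check this.

Run:
```python
from h import *
D=np.load('top0.npz');im,W=D['im'],D['W']
a=cv2.resize(im[190:280,195:275],None,fx=5,fy=5,interpolation=cv2.INTER_CUBIC)
b=cv2.resize(im[190:265,390:455],None,fx=6,fy=6,interpolation=cv2.INTER_CUBIC)
c=cv2.resize(im[145:200,290:360],None,fx=5,fy=5,interpolation=cv2.INTER_CUBIC)
o=np.zeros((600,800,3),np.uint8);o[:300,:400]=a[:300];o[:450,400:790]=b;o[310:585,0:350]=c
save('crop.png',o)
np.set_printoptions(precision=3,suppress=True,linewidth=200)
print(W[300,300],W[230,380])
for u,v in[(417,244),(425,244),(432,244),(423,253),(427,234),(431,212),(437,205),(418,205),(225,237),(225,224),(227,212),(211,260),(310,186),(332,188),(325,165)]:print(u,v,W[v,u])
```

```text
[ 0.3    0.077 -0.   ] [ 0.498 -0.165  0.   ]
417 244 [ 0.441 -0.252  0.098]
425 244 [ 0.44  -0.274  0.101]
432 244 [ 0.441 -0.294  0.094]
423 253 [ 0.424 -0.285  0.014]
427 234 [ 0.47  -0.284  0.086]
431 212 [ 0.537 -0.305  0.06 ]
437 205 [ 0.558 -0.325  0.054]
418 205 [ 0.558 -0.269  0.06 ]
225 237 [0.482 0.283 0.057]
225 224 [0.527 0.291 0.018]
227 212 [0.561 0.284 0.025]
211 260 [0.422 0.332 0.016]
310 186 [0.606 0.036 0.126]
332 188 [ 0.598 -0.024  0.128]
325 165 [ 0.665 -0.006  0.125]
```

View pics/crop.png

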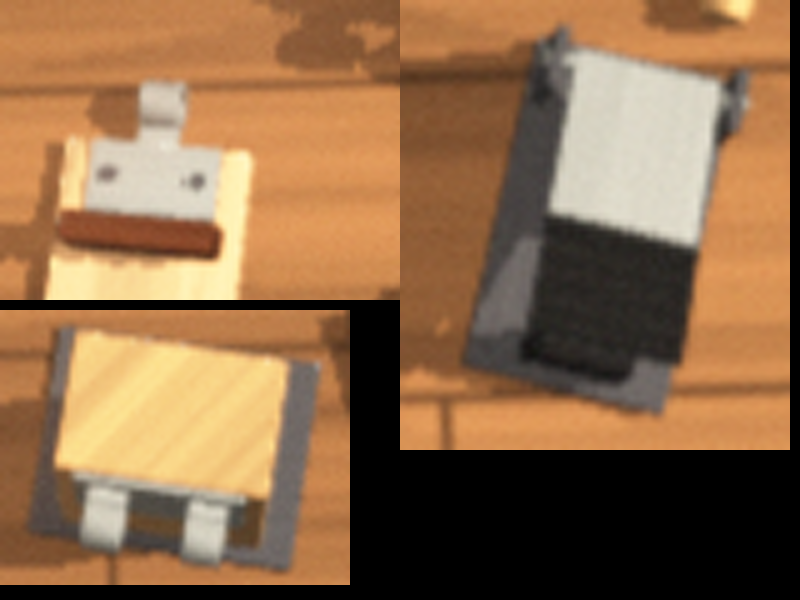

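The crop confirms the choices. The dark base plate carries a steel pedal with a black tread whose centre is at about (425.5,238). The flap lies with its barrel pointing away from the robot. The post has two barrels towards the robot. Next I measure them.

```bash
cat > m.py <<'E'
from h import *
np.set_printoptions(precision=4,suppress=True,linewidth=200)
def rect(P):
    (c,s,a)=cv2.minAreaRect((P[:,:2]*1000).astype(np.float32));return np.round(c,1),np.round(s,1),round(a,1)
def rayP(n,mask,z):
    v,u=np.nonzero(mask);return np.array([ray(n,a,b,z) for a,b in zip(u,v)])
def big(m):
    n,l,s,_=cv2.connectedComponentsWithStats(m.astype(np.uint8));return l==1+np.argmax(s[1:,4])
def roi(m,u0,u1,v0,v1):
    o=np.zeros_like(m,bool);o[v0:v1,u0:u1]=m[v0:v1,u0:u1];return o
E
python3 - <<'E'
from m import *
D=np.load('top0.npz');im,W=D['im'],D['W']
hsv=cv2.cvtColor(im,cv2.COLOR_RGB2HSV);H,S,V=[hsv[...,i].astype(int) for i in range(3)]
z=W[...,2]
print('noise',np.nanstd(z[265:285,330:380]))
m=big(roi(V<70,400,450,210,265)); print('tread px',m.sum());P=rayP('top',m,.092);print('tread',rect(P),P.mean(0),'z',np.nanmedian(z[m]))
m=big(roi((V<95)|((S<60)),400,450,190,265));print('base+pedal z0.03',rect(rayP('top',m,.02)))
m=big(roi((S<60)&(V>150)&(z>.03),400,455,190,240));P=rayP('top',m,.07);print('steel',m.sum(),rect(P))
# flap
m=big(roi((H<10)&(S>120)&(V<150)&(z>.03),200,250,225,245));P=W[m];print('bar',m.sum(),rect(P),np.nanmedian(P,0),rect(rayP('top',m,.048)))
t=m&(z>.042);print(' top',t.sum(),rect(rayP('top',t,.048)),rayP('top',t,.048).mean(0))
m=big(roi(((S<60)&(V>110)),205,250,200,236));P=rayP('top',m,.018);print('leaf+barrel',m.sum(),rect(P))
b=m.copy();b[217:]=0;P=rayP('top',b,.028);print('barrel',b.sum(),rect(P),'z',np.nanpercentile(z[b],[10,50,90]))
m=big(roi(z>.007,195,255,216,280));P=rayP('top',m,.012);print('board',m.sum(),rect(P))
# post
m=roi((S<70)&(V>120)&(z>.08),290,360,178,200)
n,l,s,c=cv2.connectedComponentsWithStats(m.astype(np.uint8));print(s,c)
for i in range(1,n):
    if s[i,4]>30:
        k=l==i;print('barrels',rect(rayP('top',k,.115)),'z',np.nanpercentile(z[k],[10,50,80,95]))
k=big(roi((S>70)&(z>.1),290,360,145,190));print('wood top',rect(rayP('top',k,np.nanmedian(z[k]))),np.nanmedian(z[k]))
for n_,r in(('b1',(305,316,180,194)),('b2',(327,338,181,196))):
    q=roi(z>.1,*r);print(n_);print(np.round(z[r[2]:r[3],r[0]:r[1]]*1000))
E
```

```text
noise 0.0029244225560731366
tread px 632
tread (array([ 449. , -266.4]), array([86.5, 76.1]), 74.0) [ 0.4515 -0.2707  0.092 ] z 0.08912056468078601
base+pedal z0.03 (array([ 502.9, -285. ]), array([120.2, 175.4]), 74.8)Traceback (most recent call last):
  File "<stdin>", line 8, in <module>
  File "m.py", line 6, in rayP
    v,u=np.nonzero(mask);return np.array([ray(n,a,b,z) for a,b in zip(u,v)])
                                          ~~~^^^^^^^^^
  File "h.py", line 13, in ray
    p=camera_params(n);R=cv2.Rodrigues(np.array(p['rvec'],float))[0];t=np.array(p['tvec'],float).ravel()
ValueError: time passes only in moves, steps and waits
```

```bash
cat >> h.py <<'E'
import json,os
def params(n):
    f=n+'.json'
    if not os.path.exists(f):
        json.dump({k:np.array(v,float).ravel().tolist() for k,v in camera_params(n).items() if k in('fx','fy','cx','cy','rvec','tvec')},open(f,'w'))
    return {k:(v[0] if len(v)==1 else v) for k,v in json.load(open(f)).items()}
def ray(n,u,v,z):
    p=params(n);R=cv2.Rodrigues(np.array(p['rvec'],float))[0];t=np.array(p['tvec'],float).ravel()
    u=np.atleast_1d(u);v=np.atleast_1d(v);C=-R.T@t
    r=np.stack([(u-p['cx'])/p['fx'],(v-p['cy'])/p['fy'],np.ones(len(u))],-1)@R
    return C+r*((z-C[2])/r[:,2])[:,None]
E
sed -i 's/return np.array(\[ray.*/return ray(n,u,v,z)/' m.py
cat > a.py <<'E'
from m import *
D=np.load('top0.npz');im,W=D['im'],D['W']
hsv=cv2.cvtColor(im,cv2.COLOR_RGB2HSV);H,S,V=[hsv[...,i].astype(int) for i in range(3)]
z=W[...,2]
m=big(roi((S<60)&(V>150)&(z>.03),400,455,190,240));P=rayP('top',m,.07);print('steel',m.sum(),rect(P))
# flap
m=big(roi((H<10)&(S>120)&(V<150)&(z>.03),200,250,225,245));P=W[m];print('bar',m.sum(),rect(P),np.nanmedian(P,0),rect(rayP('top',m,.048)))
t=m&(z>.042);print(' top',t.sum(),rect(rayP('top',t,.048)),rayP('top',t,.048).mean(0))
m=big(roi(((S<60)&(V>110)),205,250,200,236));P=rayP('top',m,.018);print('leaf+barrel',m.sum(),rect(P))
b=m.copy();b[217:]=0;P=rayP('top',b,.028);print('barrel',b.sum(),rect(P),'z',np.nanpercentile(z[b],[10,50,90]))
m=big(roi(z>.007,195,255,216,280));P=rayP('top',m,.012);print('board',m.sum(),rect(P))
# post
m=roi((S<70)&(V>120)&(z>.08),290,360,178,200)
n,l,s,c=cv2.connectedComponentsWithStats(m.astype(np.uint8));print(s,c)
for i in range(1,n):
    if s[i,4]>30:
        k=l==i;print('barrels',rect(rayP('top',k,.115)),'z',np.nanpercentile(z[k],[10,50,80,95]))
k=big(roi((S>70)&(z>.1),290,360,145,190));print('wood top',rect(rayP('top',k,np.nanmedian(z[k]))),np.nanmedian(z[k]))
for n_,r in(('b1',(305,316,180,194)),('b2',(327,338,181,196))):
    print(n_);print(np.round(z[r[2]:r[3],r[0]:r[1]]*1000))
E
python3 a.py
```

```text
steel 673 (array([ 529.1, -293.8]), array([75.7, 79.9]), 76.5)
bar 58 (array([483.4, 273.1]), array([45.3, 18.6]), 88.5) [0.4833 0.2702 0.0484] (array([483.3, 273.3]), array([45.9, 17.3]), 88.3)
 top 58 (array([483.3, 273.3]), array([45.9, 17.3]), 88.3) [0.4831 0.2716 0.048 ]
leaf+barrel 450 (array([539.9, 288. ]), array([75.2, 77. ]), 83.1)
barrel 80 (array([561.7, 283.1]), array([23.9, 26.8]), 88.3) z [0.0161 0.0255 0.0309]
board 1911 (array([472.9, 296. ]), array([112.9, 160.1]), 82.3)
[[     0      0    640    480 306940]
 [   305    178     34     18    260]] [[319.499  239.5459]
 [320.7038 185.3538]]
barrels (array([608. ,   7.6]), array([92.4, 39.6]), 79.1) z [0.1172 0.1247 0.1277 0.1306]
wood top (array([657. ,  -1.6]), array([119.6,  90.1]), 79.6) 0.1269504329260958
b1
[[114. 113. 113. 114. 119. 120. 119. 120. 125. 126. 123.]
 [102.  98. 101. 115. 116. 119. 115. 122. 119. 117. 115.]
 [ 89.  93. 118. 118. 119. 116. 120. 123. 115. 118. 118.]
 [ 81.  84. 121. 120. 122. 120. 114. 117. 119. 119.  94.]
 [ 49.  66. 126. 129. 124. 125. 125. 126. 121. 126.  76.]
 [ 38.  39. 128. 125.
[... 675 characters left out ...]
5.]
 [104. 115. 117. 117. 118.  nan 118. 114. 119. 118. 123.]
 [120. 119. 115. 118. 116. 123. 119. 121. 119. 106. 110.]
 [123. 121. 125. 122. 121. 117. 114. 117.  93.  96.  96.]
 [129. 129. 125. 125. 125. 121. 125. 124.  83.  82.  84.]
 [129. 132. 123. 128. 128. 128. 123. 126.  69.  78.  71.]
 [132. 127. 134. 131. 128. 131. 131. 126.  42.  41.  43.]
 [127. 128. 132. 126. 125. 131. 132. 127.  30.  36.  30.]
 [121. 126. 130. 127. 126. 129. 132. 125.  23.  18.  25.]
 [126. 126. 128. 128. 125. 127. 125. 102.   2.   3.   6.]
 [125. 125. 125. 124. 123. 126. 122.   8.   5.   6.   5.]
 [126. 123. 128. 130. 124. 119. 126.   9.   1.   3.   5.]
 [115. 116. 120. 119. 122. 127. 122.   5.  -0.   3.  -4.]]
```

```bash
cat > g.py <<'E'
from m import *
from scipy.spatial.transform import Rotation as Ro
import sys
def go(x,y,z,yawdeg,quiet=0):
    "target TCP pos, tool y axis at yaw (deg, mod 180), tool down -> slide, dr from measured pose"
    s=read_state();R=Ro.from_rotvec(s['orientation']);M=R.as_matrix()
    out=[]
    for k in(0,180):
        a=np.radians(yawdeg+k);yy=np.array([np.cos(a),np.sin(a),0]);zz=np.array([0,0,-1.]);T=np.stack([np.cross(yy,zz),yy,zz],1)
        out.append(Ro.from_matrix(M.T@T).as_rotvec())
    dr=min(out,key=np.linalg.norm)
    print('t',s['t'],'pos',s['tool_pos'],'F',s['force'],'open',s['opening'],'q6',s['q'][5])
    print('slide',(M.T@(np.array([x,y,z])-s['tool_pos'])*1000).round(1),'dr',dr)
E
python3 - <<'E'
from g import *
p=ray('top',[425.5,223],[238.3,236.4],.092)[0];print(p,ray('top',[223],[236.4],.048))
go(.45,.1,.36,76.5)
go(p[0],p[1],.30,76.5)
E
```

```text
[ 0.4571 -0.2779  0.092 ] [[0.4855 0.2904 0.048 ]]
t 0.1 pos [0.2301 0.5539 0.4038] F [0.2185 0.493  0.3597] open 0.09296273787480544 q6 -0.08537547572246314
slide [-377.2 -334.7   44.3] dr [-0.0017 -0.0003 -0.1582]
t 0.1 pos [0.2301 0.5539 0.4038] F [0.2185 0.493  0.3597] open 0.09296273787480544 q6 -0.08537547572246314
slide [-528.8 -680.9  104.9] dr [-0.0017 -0.0003 -0.1582]
```

Request:
{"op": "servo_tool", "data": {"increments": [{"slide":[-377,-335,44],"dr":[0,0,-0.158],"jaw":1},{"slide":[-377,-335,44],"dr":[0,0,-0.158],"jaw":1},{"slide":[-377,-335,44],"dr":[0,0,-0.158],"jaw":1},{"slide":[-377,-335,44],"dr":[0,0,-0.158],"jaw":1},{"slide":[-377,-335,44],"dr":[0,0,-0.158],"jaw":1},{"slide":[-377,-335,44],"dr":[0,0,-0.158],"jaw":1},{"slide":[-377,-335,44],"dr":[0,0,-0.158],"jaw":1},{"slide":[-377,-335,44],"dr":[0,0,-0.158],"jaw":1},{"slide":[-377,-335,44],"dr":[0,0,-0.158],"jaw":1},{"slide":[-377,-335,44],"dr":[0,0,-0.158],"jaw":1},{"slide":[-529,-681,105],"dr":[0,0,-0.158],"jaw":1},{"slide":[-529,-681,105],"dr":[0,0,-0.158],"jaw":1},{"slide":[-529,-681,105],"dr":[0,0,-0.158],"jaw":1},{"slide":[-529,-681,105],"dr":[0,0,-0.158],"jaw":1},{"slide":[-529,-681,105],"dr":[0,0,-0.158],"jaw":1},{"slide":[-529,-681,105],"dr":[0,0,-0.158],"jaw":1},{"slide":[-529,-681,105],"dr":[0,0,-0.158],"jaw":1},{"slide":[-529,-681,105],"dr":[0,0,-0.158],"jaw":1},{"slide":[-529,-681,105],"dr":[0,0,-0.158],"jaw":1},{"slide":[-529,-681,105],"dr":[0,0,-0.158],"jaw":1}]}}

```text
t: 2.1
tool_pos: [0.4569, -0.2783, 0.2989]
orientation: [-0.373, -3.118, -0.002]
force: [-0.5, 1.0, 0.2]
opening: 0.0002
gripper_force: 0.0
```

Run:
```python
from g import *
go(.457,-.278,.300,76.5)
im,d,W=look('side');save('s1.png',cv2.resize(im[240:400,300:460],None,fx=3.5,fy=3.5,interpolation=cv2.INTER_CUBIC))
```

```text
t 2.1 pos [ 0.4569 -0.2783  0.2989] F [-0.4899  0.9873  0.2202] open 0.00020699384036439937 q6 -1.9759799214827203
slide [-0.   0.3 -1.1] dr [ 0.0011 -0.0017 -0.0023]
```

View pics/s1.png

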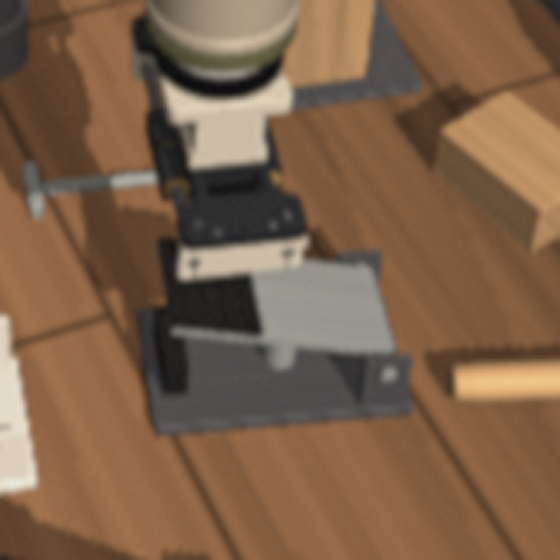

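The side view shows the gripper over the tread, black at about (215,300) in the crop. I press down in stages and watch the force.

Request:
{"op": "servo_tool", "data": {"increments": [{"slide":[0,0,8],"dr":[0,0,0],"jaw":1},{"slide":[0,0,16],"dr":[0,0,0],"jaw":1},{"slide":[0,0,24],"dr":[0,0,0],"jaw":1},{"slide":[0,0,32],"dr":[0,0,0],"jaw":1},{"slide":[0,0,38],"dr":[0,0,0],"jaw":1},{"slide":[0,0,38],"dr":[0,0,0],"jaw":1}]}}

```text
t: 2.75
tool_pos: [0.4572, -0.2772, 0.2609]
orientation: [-0.368, -3.119, -0.001]
force: [-2.0, 1.7, 6.5]
opening: 0.0005
gripper_force: 2.9
```

Request:
{"op": "servo_tool", "data": {"increments": [{"slide":[0,0,6],"dr":[0,0,0],"jaw":1},{"slide":[0,0,12],"dr":[0,0,0],"jaw":1},{"slide":[0,0,16],"dr":[0,0,0],"jaw":1},{"slide":[0,0,19],"dr":[0,0,0],"jaw":1},{"slide":[0,0,19],"dr":[0,0,0],"jaw":1},{"slide":[0,0,19],"dr":[0,0,0],"jaw":1}]}}

```text
t: 3.35
tool_pos: [0.4569, -0.2774, 0.2428]
orientation: [-0.369, -3.118, -0.0]
force: [-7.3, 1.7, 9.3]
opening: 0.0003
gripper_force: 4.7
```

Request:
{"op": "servo_tool", "data": {"increments": [{"slide":[0,0,2],"dr":[0,0,0],"jaw":1},{"slide":[0,0,3],"dr":[0,0,0],"jaw":1},{"slide":[0,0,3],"dr":[0,0,0],"jaw":1}]}}

```text
t: 3.65
tool_pos: [0.4571, -0.2775, 0.2417]
orientation: [-0.368, -3.118, 0.0]
force: [-12.9, 6.5, 24.3]
opening: 0.0005
gripper_force: 12.4
```

At the stop: the force has jumped and the tool no longer goes down. I hold for a second, then let up and retreat upwards.

Request:
{"op": "servo_tool", "data": {"increments": [{"slide":[0,0,0],"dr":[0,0,0],"jaw":1},{"slide":[0,0,0],"dr":[0,0,0],"jaw":1},{"slide":[0,0,0],"dr":[0,0,0],"jaw":1},{"slide":[0,0,0],"dr":[0,0,0],"jaw":1},{"slide":[0,0,0],"dr":[0,0,0],"jaw":1},{"slide":[0,0,0],"dr":[0,0,0],"jaw":1},{"slide":[0,0,0],"dr":[0,0,0],"jaw":1},{"slide":[0,0,0],"dr":[0,0,0],"jaw":1},{"slide":[0,0,0],"dr":[0,0,0],"jaw":1},{"slide":[0,0,0],"dr":[0,0,0],"jaw":1},{"slide":[0,0,0],"dr":[0,0,0],"jaw":1},{"slide":[0,0,0],"dr":[0,0,0],"jaw":1},{"slide":[0,0,-10],"dr":[0,0,0],"jaw":1},{"slide":[0,0,-20],"dr":[0,0,0],"jaw":1},{"slide":[0,0,-30],"dr":[0,0,0],"jaw":1},{"slide":[0,0,-40],"dr":[0,0,0],"jaw":1},{"slide":[0,0,-70],"dr":[0,0,0],"jaw":1},{"slide":[0,0,-110],"dr":[0,0,0],"jaw":1},{"slide":[0,0,-110],"dr":[0,0,0],"jaw":1}]}}

```text
t: 5.55
tool_pos: [0.4584, -0.2785, 0.3553]
orientation: [0.369, 3.114, -0.006]
force: [-0.1, -0.1, 0.3]
opening: 0.0005
gripper_force: 0.0
```

Run:
```python
from g import *
go(.45,0,.36,-7.5)
go(.484,.293,.30,-7.5)
```

```text
t 5.55 pos [ 0.4584 -0.2785  0.3553] F [-0.0565 -0.0634  0.2765] open 0.0005177035042432425 q6 -1.9765589883421963
slide [ 73.1 268.8  -5.9] dr [0.0022 0.0074 1.4661]
t 5.55 pos [ 0.4584 -0.2785  0.3553] F [-0.0565 -0.0634  0.2765] open 0.0005177035042432425 q6 -1.9765589883421963
slide [108.8 561.8  52.9] dr [0.0022 0.0074 1.4661]
```

Request:
{"op": "servo_tool", "data": {"increments": [{"slide":[73,269,-6],"dr":[0,0,0.7],"jaw":0.4},{"slide":[73,269,-6],"dr":[0,0,0.7],"jaw":0.4},{"slide":[73,269,-6],"dr":[0,0,0.7],"jaw":0.4},{"slide":[73,269,-6],"dr":[0,0,0.7],"jaw":0.4},{"slide":[73,269,-6],"dr":[0,0,0.7],"jaw":0.4},{"slide":[73,269,-6],"dr":[0,0,0.7],"jaw":0.4},{"slide":[109,562,53],"dr":[0.002,0.007,1.466],"jaw":0.4},{"slide":[109,562,53],"dr":[0.002,0.007,1.466],"jaw":0.4},{"slide":[109,562,53],"dr":[0.002,0.007,1.466],"jaw":0.4},{"slide":[109,562,53],"dr":[0.002,0.007,1.466],"jaw":0.4},{"slide":[109,562,53],"dr":[0.002,0.007,1.466],"jaw":0.4},{"slide":[109,562,53],"dr":[0.002,0.007,1.466],"jaw":0.4},{"slide":[109,562,53],"dr":[0.002,0.007,1.466],"jaw":0.4},{"slide":[109,562,53],"dr":[0.002,0.007,1.466],"jaw":0.4},{"slide":[109,562,53],"dr":[0.002,0.007,1.466],"jaw":0.4},{"slide":[109,562,53],"dr":[0.002,0.007,1.466],"jaw":0.4}]}}

```text
t: 7.15
tool_pos: [0.4825, 0.2932, 0.2963]
orientation: [-2.357, -2.067, 0.004]
force: [-0.9, -0.3, -0.4]
opening: 0.0557
gripper_force: 0.0
```

Run:
```python
from g import *
go(.484,.293,.205,-7.5)
im,d,W=look('side');save('s2.png',cv2.resize(im[130:290,240:440],None,fx=3.5,fy=3.5,interpolation=cv2.INTER_CUBIC))
```

```text
t 7.15 pos [0.4825 0.2932 0.2963] F [-0.8581 -0.2777 -0.3511] open 0.05570510398537426 q6 0.5832684624325523
slide [-0.2  2.1 91.3] dr [-0.0066 -0.0023 -0.0004]
```

View pics/s2.png

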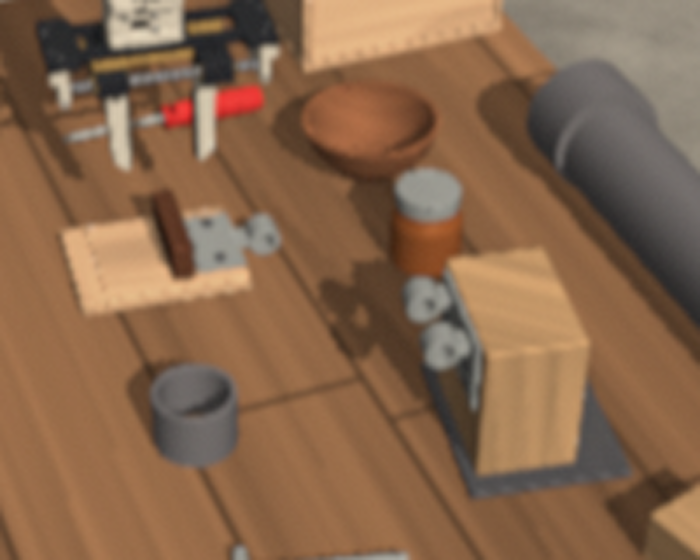

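The side crop shows the two fingertips at (122,165) and (207,155), straddling the line above the bar at (173,235). I descend and grip.

Request:
{"op": "servo_tool", "data": {"increments": [{"slide":[0,2,30],"dr":[-0.006,-0.002,0],"jaw":0.4},{"slide":[0,2,55],"dr":[-0.006,-0.002,0],"jaw":0.4},{"slide":[0,2,75],"dr":[-0.006,-0.002,0],"jaw":0.4},{"slide":[0,2,86],"dr":[-0.006,-0.002,0],"jaw":0.4},{"slide":[0,2,92],"dr":[-0.006,-0.002,0],"jaw":0.4},{"slide":[0,2,92],"dr":[-0.006,-0.002,0],"jaw":0.4},{"slide":[0,2,92],"dr":[-0.006,-0.002,0],"jaw":0.4}]}}

```text
t: 7.9
tool_pos: [0.4848, 0.2943, 0.2059]
orientation: [-2.362, -2.071, -0.005]
force: [0.2, -0.2, 1.0]
opening: 0.0557
gripper_force: 0.0
```

Request:
{"op": "servo_tool", "data": {"increments": [{"slide":[0,0,0],"dr":[0,0,0],"jaw":0.7},{"slide":[0,0,0],"dr":[0,0,0],"jaw":0.9},{"slide":[0,0,0],"dr":[0,0,0],"jaw":1},{"slide":[0,0,0],"dr":[0,0,0],"jaw":1},{"slide":[0,0,0],"dr":[0,0,0],"jaw":1},{"slide":[0,0,0],"dr":[0,0,0],"jaw":1},{"slide":[0,0,0],"dr":[0,0,0],"jaw":1},{"slide":[0,0,0],"dr":[0,0,0],"jaw":1}], "force": 40}}

```text
t: 8.7
tool_pos: [0.4844, 0.2943, 0.2049]
orientation: [-2.362, -2.071, -0.003]
force: [1.1, -1.0, 1.0]
opening: 0.0202
gripper_force: 40.0
```

Request:
{"op": "servo_tool", "data": {"increments": [{"slide":[0,0,-20],"dr":[0,0,0],"jaw":1},{"slide":[0,0,-45],"dr":[0,0,0],"jaw":1},{"slide":[0,0,-75],"dr":[0,0,0],"jaw":1},{"slide":[0,0,-100],"dr":[0,0,0],"jaw":1},{"slide":[0,0,-100],"dr":[0,0,0],"jaw":1},{"slide":[0,0,-100],"dr":[0,0,0],"jaw":1},{"slide":[0,0,-100],"dr":[0,0,0],"jaw":1}]}}

```text
t: 9.4
tool_pos: [0.4834, 0.2937, 0.3022]
orientation: [-2.361, -2.07, 0.004]
force: [-0.4, 0.3, -4.0]
opening: 0.0199
gripper_force: 40.0
```

Run:
```python
from g import *
D=np.load('top0.npz');im,W=D['im'],D['W']
g=cv2.cvtColor(im,cv2.COLOR_RGB2GRAY);hsv=cv2.cvtColor(im,cv2.COLOR_RGB2HSV)
for v in(184,187,189,191,193,194,195,196):print(v,g[v,302:342])
for v in(184,189,193):print('S',v,hsv[v,302:342,1])
S=np.load('side0.npz');gs=cv2.cvtColor(S['im'],cv2.COLOR_RGB2GRAY)
z=W[...,2]
from numpy import nanmean
# barrel top height: highest rows averages; wood top
print('tops', [nanmean(z[v,307:314]) for v in range(183,194)],[nanmean(z[v,328:334]) for v in range(186,196)])
print('wood',nanmean(z[158:172,312:340]),'bench',nanmean(z[200:225,310:340]),nanmean(z[240:250,320:345]))
print('wood side cam: bench',nanmean(S['W'][300:315,300:320,2]))
go(.484,.294,.305,-10.5)
```

```text
184 [ 84  84  86  84 108 184 201 203 200 197 191 190 184 121  82  75  74  77  77  76  74  71  73  73  80 126 197 211 208 189 181 182 173 139  99  84  84  72  70  70]
187 [ 70  75  78  87 135 187 201 203 207 208 207 210 190 116  80  78  75  75  75  73  76  77  79  75  91 174 201 202 202 197 194 189 183 123  80  72  79  72  69  74]
189 [ 66  69  70  79 134 157 170 180 184 192 199 197 157  95  72  69  69  75  73  77  77  76  79  78 107 186 206 210 211 206 211 207 189 116  74  70  68  68  70  78]
191 [ 85  79  77  77  98 112 119 124 134 143 145 163 104  69  63  64  68  69  68  68  66  68  68  72 111 173 186 194 197 203 206 205 167 101  75  74  72  72  69  87]
193 [ 86  87  87  85  87  88  88  87  87  85  85  99  95  91  84  84  75  79  94  99  93  91  70  71 110 133 143 153 164 167 175 175 133 107 104 101 101 102 103 106]
194 [ 88  91  91  91  89  94 106 112 114  90  82 100 111 111 113 112 113 113 129 131 125 118 101  97 100 109 119 125 133 138 141 149 105  87  96 101 101 106 103 106]
195 [ 96 109 114 114 114 115 130 136 133 111  94 115 128 137 136 131 136 135 137 140 137 132 131 128 110
[... 1005 characters left out ...]
at64(0.12508078858836605), np.float64(0.12132040764109045), np.float64(0.08447690587076272)] [np.float64(0.1200396340115153), np.float64(0.12511611626201866), np.float64(0.12685459185868195), np.float64(0.1303194914674727), np.float64(0.12886919793432525), np.float64(0.12841503247801386), np.float64(0.12647817127370095), np.float64(0.12424744269758342), np.float64(0.12491111173415505), np.float64(0.12112288567833661)]
wood 0.1269690190711339 bench 0.000997525928252927 0.0008388086174830149
wood side cam: bench -0.00021729902607911327
t 9.4 pos [0.4834 0.2937 0.3022] F [-0.3698  0.285  -4.0016] open 0.019869730590832982 q6 0.5858164426831766
slide [ 0.4  0.6 -2.8] dr [-0.0029  0.0006  0.0522]
```

Run:
```python
from g import *
A=ray('top',[310.2,330.4],[192.3,194.9],.114);B=ray('top',[310.2,330.4],[192.3,194.9],.214)
d=(A-B);d/=np.linalg.norm(d,axis=1)[:,None]
ax=(A[0]-A[1]);ax/=np.linalg.norm(ax)
n=np.cross(ax,d[0]);n*=np.sign(n[0]);n/=np.linalg.norm(n)
print(A,n, 'spacing',np.linalg.norm(A[0]-A[1])*1e3)
C=A+.014*n; # point on axis-height offset; slide along ray to z=.114
C+= d*((.114-C[:,2])/d[:,2])[:,None]
P=C.mean(0);print('axis',C,P,'yaw',np.degrees(np.arctan2(-ax[0],ax[1])))
# from crest
K=ray('top',[310.4,330.6],[187.2,189.8],.128);print('crest',K,K.mean(0))
y=np.radians(-10.3);X=np.array([np.cos(y),np.sin(y)])
T=P[:2]-X*.130;print(T);go(T[0],T[1],.305,-10.3)
```

```text
[[ 0.5915  0.0366  0.114 ]
 [ 0.5825 -0.0189  0.114 ]] [ 0.9619 -0.1562  0.2244] spacing 56.196624400234505
axis [[ 0.6057  0.0345  0.114 ]
 [ 0.5967 -0.0211  0.114 ]] [0.6012 0.0067 0.114 ] yaw -9.224859705430742
crest [[ 0.6025  0.0354  0.128 ]
 [ 0.5935 -0.0196  0.128 ]] [0.598  0.0079 0.128 ]
[0.4733 0.0299]
t 9.4 pos [0.4834 0.2937 0.3022] F [-0.3698  0.285  -4.0016] open 0.019869730590832982 q6 0.5858164426831766
slide [-262.8   24.5   -2.8] dr [-0.0029  0.0006  0.0487]
```

Request:
{"op": "servo_tool", "data": {"increments": [{"slide":[-40,4,-3],"dr":[0,0,0.01],"jaw":1},{"slide":[-80,8,-3],"dr":[0,0,0.02],"jaw":1},{"slide":[-120,12,-3],"dr":[0,0,0.03],"jaw":1},{"slide":[-160,16,-3],"dr":[-0.003,0,0.04],"jaw":1},{"slide":[-200,20,-3],"dr":[-0.003,0,0.04],"jaw":1},{"slide":[-235,24,-3],"dr":[-0.003,0,0.04],"jaw":1},{"slide":[-255,24,-3],"dr":[-0.003,0,0.04],"jaw":1},{"slide":[-263,24,-3],"dr":[-0.003,0,0.04],"jaw":1},{"slide":[-263,24,-3],"dr":[-0.003,0,0.04],"jaw":1},{"slide":[-263,24,-3],"dr":[-0.003,0,0.04],"jaw":1},{"slide":[-263,24,-3],"dr":[-0.003,0,0.04],"jaw":1}]}}

```text
t: 10.5
tool_pos: [0.4736, 0.0313, 0.3069]
orientation: [2.401, 2.025, 0.005]
force: [0.1, -0.4, -2.7]
opening: 0.0196
gripper_force: 40.0
```

Run:
```python
from g import *
o=np.zeros((600,800,3),np.uint8)
for i,n in enumerate(('top','side')):
    im,d,W=look(n);np.savez(n+'1.npz',im=im,W=W)
    c=im[160:260,280:360] if n=='top' else im[180:280,310:410]
    c=cv2.resize(c,(400*c.shape[1]//80 if 0 else (400 if n=='top' else 400),500 if n=='top' else 400),interpolation=cv2.INTER_CUBIC)
    o[:c.shape[0],400*i:400*i+400]=c
save('st.png',o)
go(.4733,.0299,.305,-9.8)
```

```text
t 10.6 pos [0.4737 0.0312 0.3072] F [-0.5655  0.0852 -2.5117] open 0.01966273798641707 q6 0.12637562777136999
slide [-1.3 -0.1  2.2] dr [ 0.003  -0.0017  0.0014]
```

View pics/st.png

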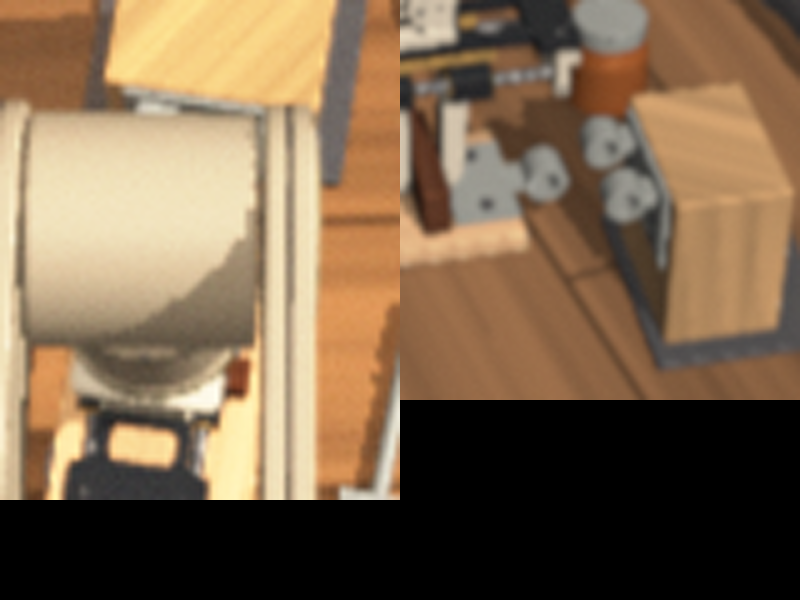

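The top view is blocked by the arm. The side view shows the flap barrel at about (553,178) in the crop and the post barrels at (612,145) and (632,193), with the hinge axis heights roughly level. I zoom in.

Run:
```python
from g import *
im=np.load('side1.npz')['im']
c=cv2.resize(im[200:245,335:395],None,fx=13,fy=13,interpolation=cv2.INTER_CUBIC)
for k in range(0,60,10):cv2.line(c,(k*13,0),(k*13,584),(255,0,0),1)
for k in range(0,45,10):cv2.line(c,(0,k*13),(779,k*13),(255,0,0),1)
save('z1.png',c)
```

```text
(no output)
```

View pics/z1.png

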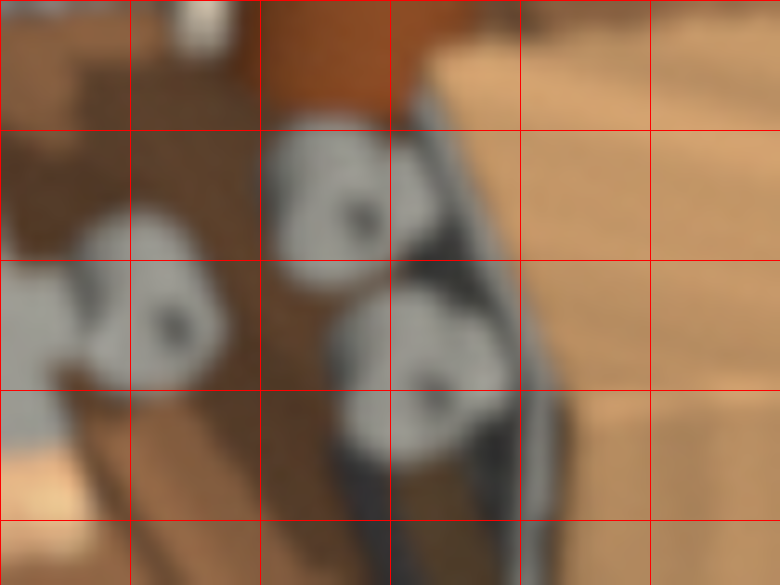

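The zoom shows the dark spots in the holes: flap (348.0,224.7), left post barrel (362.6,216.4), right post barrel (368.0,229.9). I compare these with the predictions.

```bash
cat > pr.py <<'E'
from g import *
def proj(n,X):
    p=params(n);K=np.array([[p['fx'],0,p['cx']],[0,p['fy'],p['cy']],[0,0,1]])
    return cv2.projectPoints(np.array(X,float).reshape(-1,3),np.array(p['rvec']),np.array(p['tvec']),K,None)[0].reshape(-1,2)
E
python3 - <<'E'
from pr import *
camera_params('side') if 0 else None
s=read_state();M=Ro.from_rotvec(s['orientation']).as_matrix();print(M)
P=np.array([.6005,.0072,.114]);a=np.radians(-9.8);ey=np.array([-np.sin(a),np.cos(a),0]);ex=np.array([np.cos(a),np.sin(a),0])
print('post pred b1,b2',proj('side',[P+.017*ey,P-.039*ey]))
fx=M[:,1];fx=fx if fx[0]>0 else -fx
fy=np.cross([0,0,1],fx)
B=s['tool_pos']+.191*M[:,2]+.08*fx;print('bore',B,'rel post',(B-P)@np.stack([ex,ey],1),B[2]-P[2])
print('flap pred',proj('side',[B-.012*fy]))
for n,d in(('ex',ex),('ey',ey),('z',np.array([0,0,1.]))):print(n,'px/mm',(proj('side',[P+.001*d])-proj('side',[P])))
E
```

```text
[[ 0.1688  0.9856  0.0033]
 [ 0.9856 -0.1688  0.0012]
 [ 0.0017  0.003  -1.    ]]
post pred b1,b2 [[360.3361 217.1172]
 [365.8647 230.3612]]
bore [0.5531 0.0179 0.1164] rel post [-0.0485  0.0025] 0.0024300693482572494
flap pred [[345.0728 225.0267]]
ex px/mm [[ 0.365  -0.0496]]
ey px/mm [[-0.0975 -0.2337]]
z px/mm [[ 0.017  -0.2919]]
```

```bash
cat > meas.py <<'E'
from pr import *
def avg(n,N):
    I=[];Z=[]
    for _ in range(N):
        im,d=read_camera(n);I.append(im.astype(float));Z.append(np.where(d>0,d,np.nan))
    return np.mean(I,0),np.nanmedian(Z,0)
def spot(g,u,v,r=3):
    v0,u0=int(round(v))-r,int(round(u))-r
    p=g[v0:v0+2*r+1,u0:u0+2*r+1];w=np.clip(np.percentile(p,55)-p,0,None);
    yy,xx=np.mgrid[:2*r+1,:2*r+1];w*=((yy-r)**2+(xx-r)**2<=r*r)
    return u0+(w*xx).sum()/w.sum(),v0+(w*yy).sum()/w.sum()
def W3(n,u,v,d):
    p=params(n);R=cv2.Rodrigues(np.array(p['rvec']))[0]
    return R.T@(np.array([(u-p['cx'])/p['fx']*d,(v-p['cy'])/p['fy']*d,d])-np.array(p['tvec']))
E
python3 - <<'E'
from meas import *
I,d=avg('side',12);np.savez('avg1.npz',I=I,d=d)
g=I.mean(2)
for k,u,v in(('flap',348,224.7),('b1',362.6,216.4),('b2',368,229.9)):
    a,b=spot(g,u,v);a,b=spot(g,a,b);i,j=int(round(b)),int(round(a))
    print(k,a,b);print((d[i-4:i+5,j-4:j+5]*1000).round())
    print(g[i-4:i+5,j-4:j+5].round())
E
```

```text
flap 348.3362332471197 225.04455678344698
[[1434. 1433. 1434. 1433. 1434. 1438. 1445. 1640. 1638.]
 [1434. 1431. 1431. 1430. 1433. 1432. 1438. 1636. 1634.]
 [1430. 1431. 1430. 1431. 1432. 1434. 1433. 1630. 1632.]
 [1433. 1431. 1439. 1453. 1447. 1436. 1436. 1437. 1629.]
 [1433. 1455. 1454. 1453. 1448. 1445. 1439. 1440. 1625.]
 [1450. 1451. 1450. 1449. 1447. 1443. 1440. 1440. 1622.]
 [1446. 1451. 1446. 1450. 1446. 1443. 1443. 1445. 1621.]
 [1440. 1443. 1445. 1443. 1444. 1443. 1445. 1614. 1615.]
 [1442. 1443. 1444. 1446. 1446. 1446. 1611. 1613. 1614.]]
[[136. 144. 150. 152. 150. 139. 115.  83.  65.]
 [138. 146. 147. 147. 147. 143. 129.  97.  70.]
 [143. 147. 140. 130. 129. 136. 136. 113.  79.]
 [146. 146. 134. 114. 105. 118. 135. 125.  89.]
 [146. 146. 137. 116.  99. 107. 131. 128.  92.]
 [148. 148. 143. 129. 114. 115. 129. 121.  87.]
 [149. 150. 147. 139. 131. 127. 124. 105.  76.]
 [144. 148. 148. 143. 137. 125. 107.  84.  65.]
 [126. 134. 137. 133. 123. 105.  83.  67.  60.]]
b1 362.8722486509514 217.099545583641
[[1465. 1463. 1463. 1461. 1465. 1467. 1480. 1478. 1482.]
 [1460. 1460. 14
[... 1253 characters left out ...]
8.]
 [1434. 1436. 1435. 1432. 1432. 1430. 1430. 1469. 1457.]
 [1431. 1431. 1434. 1431. 1431. 1430. 1433. 1475. 1452.]
 [1429. 1431. 1434. 1431. 1434. 1433. 1485. 1473. 1452.]]
[[136. 144. 147. 149. 146. 141. 142. 147. 138.]
 [139. 147. 146. 144. 143. 142. 142. 146. 146.]
 [142. 146. 138. 130. 129. 136. 144. 149. 151.]
 [144. 143. 132. 116. 109. 122. 141. 152. 153.]
 [144. 143. 133. 115.  99. 111. 136. 147. 144.]
 [143. 145. 138. 123. 109. 115. 129. 126. 116.]
 [144. 148. 144. 132. 124. 124. 119.  99.  79.]
 [143. 149. 148. 137. 128. 118. 101.  75.  55.]
 [126. 136. 135. 124. 111.  96.  77.  60.  48.]]meas.py:6: RuntimeWarning: All-NaN slice encountered
  return np.mean(I,0),np.nanmedian(Z,0)
```

```bash
cat > rel.py <<'E'
from meas import *
def rel(f,b1,b2):
    F,A,B=[W3('side',*x) for x in(f,b1,b2)]
    ey=(A-B);L=np.linalg.norm(ey);ey/=L;print('spacing',L*1e3,'ey',ey,'yaw',np.degrees(np.arctan2(-ey[0],ey[1])))
    P=(A*39+B*17)/56;ey=np.array([ey[0],ey[1],0]);ey/=np.linalg.norm(ey);ex=np.array([ey[1],-ey[0],0])
    D=F+.012*ey-P;print('P',P,'rel x y z mm',D@ex*1e3,D@ey*1e3,D[2]*1e3);return D
E
python3 - <<'E'
from rel import *
rel((348.15,224.75,1.444),(362.6,216.65,1.473),(368.07,230.0,1.4315))
s=read_state();print(s['tool_pos'])
E
```

```text
spacing 56.01179961999613 ey [0.1753 0.9845 0.0076] yaw -10.096748465483659
P [0.6072 0.0075 0.1133] rel x y z mm -46.59287750185063 1.122699782572522 2.4268984495918327
[0.4736 0.0302 0.3073]
```

Request:
{"op": "servo_tool", "data": {"increments": [{"slide":[-1,0,2.4],"dr":[0,0,0],"jaw":1},{"slide":[-1,5,2.4],"dr":[0,0,0],"jaw":1},{"slide":[-1,10,2.4],"dr":[0,0,0],"jaw":1},{"slide":[-1,15,2.4],"dr":[0,0,0],"jaw":1},{"slide":[-1,20,2.4],"dr":[0,0,0],"jaw":1},{"slide":[-1,25,2.4],"dr":[0,0,0],"jaw":1},{"slide":[-1,30,2.4],"dr":[0,0,0],"jaw":1},{"slide":[-1,35,2.4],"dr":[0,0,0],"jaw":1},{"slide":[-1,40,2.4],"dr":[0,0,0],"jaw":1},{"slide":[-1,44,2.4],"dr":[0,0,0],"jaw":1},{"slide":[-1,46.5,2.4],"dr":[0,0,0],"jaw":1},{"slide":[-1,46.5,2.4],"dr":[0,0,0],"jaw":1},{"slide":[-1,46.5,2.4],"dr":[0,0,0],"jaw":1},{"slide":[-1,46.5,2.4],"dr":[0,0,0],"jaw":1},{"slide":[-1,46.5,2.4],"dr":[0,0,0],"jaw":1}]}}

```text
t: 12.7
tool_pos: [0.5191, 0.0214, 0.3051]
orientation: [2.402, 2.023, 0.005]
force: [0.5, 0.3, -3.0]
opening: 0.0196
gripper_force: 40.0
```

```bash
python3 - <<'E' 2>/dev/null
from rel import *
I,d=avg('side',8);np.savez('avg2.npz',I=I,d=d)
s=read_state();print(s['t'],s['tool_pos'],s['force'],Ro.from_rotvec(s['orientation']).as_matrix()[:,1])
P=np.array([.6072,.0075,.1133]);a=np.radians(-9.9);ey=np.array([-np.sin(a),np.cos(a),0])
print(proj('side',[P+.017*ey,P-.012*ey,P-.039*ey]))
c=cv2.resize(I.astype(np.uint8)[200:245,335:395],None,fx=13,fy=13,interpolation=cv2.INTER_CUBIC)
save('z2.png',c)
print((d[212:236,356:378]*1000).round())
E
```

```text
13.1 [0.5193 0.0213 0.3051] [ 0.0285 -0.3505 -3.0487] [ 0.9854 -0.1701  0.0033]
[[362.566  216.6706]
 [365.399  223.4181]
 [368.1136 229.8835]]
[[1472. 1467. 1471. 1468. 1465. 1466. 1464. 1468. 1476. 1482. 1482. 1485. 1473. 1471. 1471. 1469. 1467. 1467. 1466. 1467. 1467. 1469.]
 [1471. 1468. 1466. 1461. 1462. 1461. 1462. 1465. 1471. 1481. 1480. 1478. 1474. 1468. 1466. 1464. 1463. 1464. 1466. 1465. 1467. 1464.]
 [1466. 1465. 1462. 1460. 1459. 1459. 1460. 1460. 1464. 1479. 1478. 1476. 1475. 1465. 1463. 1462. 1462. 1461. 1461. 1460. 1463. 1460.]
 [1467. 1462. 1461. 1458. 1460. 1462. 1463. 1458. 1464. 1466. 1477. 1474. 1476. 1467. 1460. 1462. 1458. 1458. 1457. 1459. 1459. 1460.]
 [1467. 1462. 1461. 1461. 1489. 1454. 1455. 1453. 1452. 1467. 1471. 1472. 1469. 1469. 1462. 1460. 1457. 1454. 1455. 1455. 1454. 1454.]
 [1465. 1464. 1463. 1453. 1450. 1451. 1450. 1450. 1452. 1453. 1468. 1469. 1471. 1472. 1460. 1454. 1454. 1453. 1454. 1452. 1452. 1449.]
 [1465. 1463. 1453. 1452. 1448. 1446. 1447. 1447. 1447. 1449. 1452. 1472. 1483. 1473. 1460. 1451. 1452. 1450. 1449. 1451. 1449. 1449.]
 [1466. 145
[... 1584 characters left out ...]
1427. 1426. 1421. 1418.]
 [1424. 1422. 1605. 1604. 1605. 1423. 1422. 1424. 1438. 1441. 1437. 1437. 1431. 1429. 1427. 1428. 1428. 1429. 1429. 1426. 1418. 1420.]
 [1422. 1420. 1598. 1598. 1599. 1427. 1423. 1424. 1434. 1436. 1437. 1435. 1433. 1429. 1430. 1472. 1458. 1446. 1437. 1425. 1419. 1422.]
 [1423. 1424. 1598. 1597. 1599. 1597. 1425. 1426. 1430. 1434. 1434. 1432. 1429. 1432. 1432. 1472. 1452. 1447. 1436. 1426. 1423. 1422.]
 [1421. 1421. 1596. 1592. 1586. 1587. 1429. 1428. 1428. 1431. 1432. 1432. 1435. 1433. 1483. 1474. 1451. 1445. 1439. 1428. 1424. 1426.]
 [1420. 1419. 1418. 1591. 1585. 1581. 1580. 1582. 1432. 1434. 1433. 1434. 1526. 1515. 1486. 1473. 1454. 1450. 1442. 1431. 1429. 1425.]]
```

View pics/z2.png

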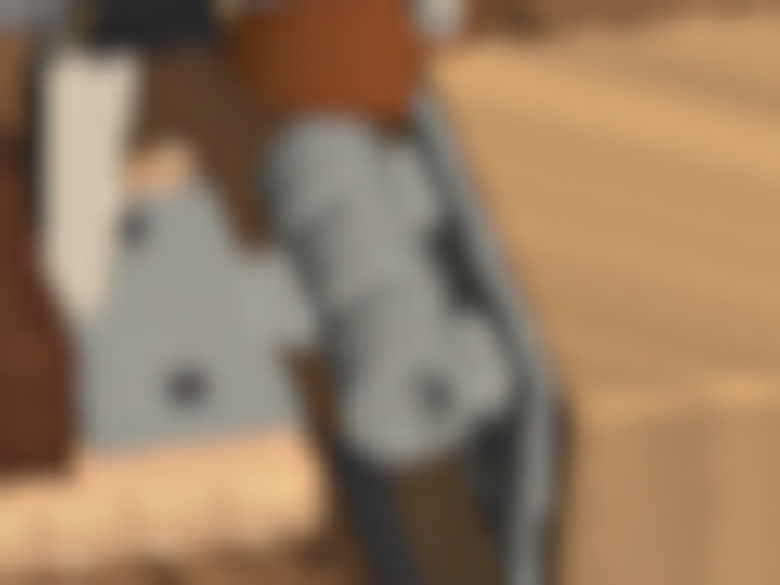

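The flap barrel sits between the post barrels and the three tops are in line. The measured travel leaves about 0.2 mm of error. The force is only the flap's weight, so there is no bearing on the post. I settle briefly and hand in.

Request:
{"op": "servo_tool", "data": {"increments": [{"slide":[0,0,0],"dr":[0,0,0],"jaw":1},{"slide":[0,0,0],"dr":[0,0,0],"jaw":1},{"slide":[0,0,0],"dr":[0,0,0],"jaw":1},{"slide":[0,0,0],"dr":[0,0,0],"jaw":1},{"slide":[0,0,0],"dr":[0,0,0],"jaw":1}]}}

```text
t: 13.6
tool_pos: [0.5193, 0.0213, 0.3051]
orientation: [2.402, 2.023, 0.005]
force: [-0.1, -0.4, -2.8]
opening: 0.0195
gripper_force: 40.0
```

```bash
python3 -c "
from plant import *
s=read_state();print(s['tool_pos'],s['force'],s['dq']);print(close_job())"
```

```text
[0.5192828  0.02134842 0.30507696] [-0.12491846 -0.35049752 -2.80399725] [ 0.00054286 -0.00165675 -0.00080036  0.00143998 -0.0014247   0.00070223]
the job is handed in; nothing more can be done
None
```

I handed in the job at about 13.6 s with no verdict returned: the brake pedal was pressed to its stop, held over a second and let up, and the flap is held still in the gripper with its hole an estimated 0.2 mm off the post's hole axis, clear of the post.

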